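# Show where the stray cufflink is and where it belongs

## Task

It is dim in here: press the dome of the round push light on the shelf right down with your fingertips and let it spring back up. Then show me where my missing cufflink is: point down at the loose blue-faced cufflink (the mate of the one in the glass dish), fingertips two or three centimetres above it, and dwell there for at least two seconds; then point down at the middle of the glass dish, where it belongs, from the same height above its rim, dwell at least two seconds and finish with your hand still pointing there. Touch nothing else that lies there, move or pick up nothing, and do not bring your fingertips down over the white or the red cufflink.

Things in the scene. Friction and masses are not known exactly. Their poses are not given: they have to be found in the camera images.
- push_light_base: round white battery push light fixed to the shelf, 90 mm across, cream dome 72 mm across on top; origin at the centre of its underside, z up; the unpressed dome's crown is 34 mm above it
- push_light (a joint): how far the dome of the push light is pressed straight down, m: 0 up, 0.006 fully down; a spring gives 1.5 N at first and 4.5 N at the bottom, and returns it
- blue_cufflink: button-back cufflink standing upright on the shelf on its back disc: 18 mm back disc, thin post, round 24 mm blue face looking up; origin at the centre of its underside, the face 17 mm above it, z up; it is loose and weighs about 12 g; this is the missing one
- white_cufflink: button-back cufflink standing upright on the shelf on its back disc: 18 mm back disc, thin post, round 24 mm white face looking up; origin at the centre of its underside, the face 17 mm above it, z up; it is loose and weighs about 12 g
- red_cufflink: button-back cufflink standing upright on the shelf on its back disc: 18 mm back disc, thin post, round 24 mm red face looking up; origin at the centre of its underside, the face 17 mm above it, z up; it is loose and weighs about 12 g
- dish: clear glass dish, round, loose, 112 mm across the rim and 30 mm high, wall 4 mm; origin at the centre of its underside, z up, rim 30 mm above it
- dish_cufflink: the blue-faced mate, the same make as the loose blue one, standing on the floor of the glass dish (5 mm above the shelf), its face 22 mm above the shelf; origin at the centre of its underside
- shoebox: black plastic shoebox with closed lid and a grey snap latch in front, 205 x 330 mm, 115 mm high, fixed at one side of the shelf; origin at the centre of its underside, long side along its y
- shoe_tree: pale blue plastic shoe tree with split toe, chrome rod and pull knob, lying along its x, 306 mm long, 92 mm wide, 50 mm high, loose; origin under its middle
- shoe_brush: chrome-backed shoe brush standing on black nylon bristles, 168 mm along its y, 54 mm wide, 46 mm high, loose; origin at the centre of its underside
- polish_tin: round polish tin with brown lid, 78 mm across, 26 mm high, loose; origin at the centre of its underside
- hanger: folded bamboo hanger lying flat at the back of the shelf, arms together along its y, about 310 mm long with its steel hook and 75 mm wide, 13 mm high, loose; origin under its pivot block
Things that resemble listed ones, but are neither listed nor needed, are in the scene too. Leave any purple look-alike of the dish alone. Leave any green look-alike of the push_light_base alone.

How it is judged:
On the way, in this order (a step that is already met when the one before it is completed fails the run):
1. the push light's dome is pressed right down (more than 4.5 mm of 6) by the fingers (value of joint push_light above 0.0045 m and contact force between the fingers and push_light_base above 0.3 N), for 0.04 s.
2. the dome has sprung back and the hand dwells 2 s above the loose blue cufflink, within 30 mm sideways, fingertips at most about 5 cm above its face (value of joint push_light below 0.0015 m and horizontal distance between the grasp point and blue_cufflink below 0.03 m and z of the grasp point in the frame of blue_cufflink below 0.087 m), for 2 s.
3. the hand dwells 2 s above the middle of the glass dish, within 35 mm sideways, fingertips at most about 5 cm above its rim (horizontal distance between the grasp point and dish below 0.035 m and z of the grasp point in the frame of dish below 0.1 m), for 2 s.
At the end, for the whole second after the job is handed in: The hand still points at the glass dish (within 35 mm of its middle, fingertips at most about 5 cm above the rim), touching nothing; the dome is up (within 1.5 mm); cufflinks and dish are upright, at rest and within 5 mm of where they were, other loose things within 10 mm (all of step 3 and value of joint push_light below 0.0015 m and distance of each of blue_cufflink, white_cufflink, red_cufflink, dish, dish_cufflink from where it was at the start of the episode below 0.005 m and distance of each of shoe_tree, shoe_brush, polish_tin, hanger from where it was at the start of the episode below 0.01 m and linear speed of each of blue_cufflink, white_cufflink, red_cufflink, dish, dish_cufflink below 0.02 m/s and angle between each of blue_cufflink, white_cufflink, red_cufflink, dish, dish_cufflink's own z axis and vertical below 0.15 rad).
It fails at once if a cufflink or the glass dish is touched (contact force between any of the fingers, the arm and blue_cufflink above 0.3 N or contact force between any of the fingers, the arm and white_cufflink above 0.3 N or contact force between any of the fingers, the arm and red_cufflink above 0.3 N or contact force between any of the fingers, the arm and dish above 0.3 N or contact force between any of the fingers, the arm and dish_cufflink above 0.3 N).
It fails at once if a cufflink or the glass dish is shifted or lifted by more than 5 mm (distance of any of blue_cufflink, white_cufflink, red_cufflink, dish, dish_cufflink from where it was at the start of the episode above 0.005 m).
It fails at once if the shoe tree, brush, tin or hanger is moved by more than 10 mm (distance of any of shoe_tree, shoe_brush, polish_tin, hanger from where it was at the start of the episode above 0.01 m).
It fails at once if the robot touches the shoebox, shoe tree, brush, tin or hanger (contact force between any of the fingers, the arm and shoe_tree above 0.3 N or contact force between any of the fingers, the arm and shoe_brush above 0.3 N or contact force between any of the fingers, the arm and polish_tin above 0.3 N or contact force between any of the fingers, the arm and hanger above 0.3 N or contact force between any of the fingers, the arm and shoebox above 0.3 N).
It fails at once if the fingertips come down over the white or the red cufflink (within 30 mm sideways and about 3.5 cm above its face) ((horizontal distance between the grasp point and white_cufflink below 0.03 m and z of the grasp point in the frame of white_cufflink below 0.072 m) or (horizontal distance between the grasp point and red_cufflink below 0.03 m and z of the grasp point in the frame of red_cufflink below 0.072 m)).
It also fails if it takes over 64 s, if anything falls off the work surface, if the arm or the gripper's body presses on something with over 40 N, if the wrist force passes 120 N, or if a joint passes its speed limit or range.

## Robot

A 6-joint arm with a two-finger parallel gripper is mounted at the origin on the work surface. World frame = base frame: x ahead of the robot, y to its left, z up, the work surface at z = 0. Lengths are in m, angles in rad, forces in N, time in s.
With the tool pointing down it reaches from about 0.3 to 0.875 m from the base axis. Payload 6.4 kg.
Tool frame: the origin (TCP) lies between the finger pads; the fingertips stand tip_extent ahead of it and the grasp point (between the pads) lies 5 mm behind it (tip_extent is the distance from the TCP to the fingertips, in m); z points along the fingers, y is the direction in which the jaws open and shut (so a half turn about z gives the same grasp; the last joint's range is limited). The gripper opens to 85 mm and grips with 20 to 120 N. Pads are 22 mm wide; open, the fingers measure 114 mm over their backs; the gripper's body (76 mm by 85 mm) begins 54 mm behind the grasp point. The pads swing forward as they close: fully open they stand 13 mm farther back than shut.
Start: joints at [-1.436, 0.181, 1.607, -0, 1.354, -0.206], TCP at [0.192, -0.542, 0.245] pointing down, gripper open.
Joint ranges: [-2.99, 2.99], [-0.89, 2.07], [0.3, 2.58], [-1.14, 4.28], [0, 2.63], [-3.12, 3.12]. Speed limits (rad/s): [2.57, 2.57, 3.01, 3.14, 3.14, 3.14].

## Interface

Orientations are given as a unit quaternion [w, x, y, z].
In Python, from bench import * gives the robot as it stands.
- The arm moves only by the shell command python3 -m jog 'ROWS'. ROWS is JSON, a list of rows, each a list of 3 entries, a list of its own where there are three numbers: the shift along the tool's x, y, z in mm, then the turn, a rotation vector about the tool's x, y, z in rad, then the opening, from 0 (shut) to 1 (fully open). A call has 1 to 20 rows; each row is the pose to reach, as a shift and turn from the pose measured when the call began, along the tool's axes at that moment; what a row does not reach only later rows make up. A row lasts 1/12 s, in which the tool goes at most 41.7 mm and 7.16 degrees, less where a joint would pass 70% of its speed; a pose out of reach is approached as far as the arm can. A call with a gripper value outside its range is refused whole. The fingers move at their own pace and stop on an object; the grip force is fixed at half the most. Time passes only in rows, so rows that repeat a pose let the fingers close. It gives the time, the measured TCP pose, the force and the opening at its end, in the units of the state.
- get_obs(): the state, without advancing time (a new reading comes with each control period).
- camera(name): name is "scene" or "side" or "wrist"; returns (picture, depth): 480x640x3 uint8, red, green, blue; 480x640 float32, m along the optical axis (not along the pixel's ray), 0 where there is no reading.
- get_calibration(name): a dict with "fx", "fy", "cx", "cy" (pixels), "world_from_camera" (4x4, takes a point from camera to world coordinates). Camera axes: x right, y down, z forward; pixel columns grow to the right and rows downward; lengths in m; the calibration is good to about 2 mm. A picture is of the moment at which its call begins: read the wrist's pose just before it. get_calibration takes no time and is no camera call; for the wrist camera it gives the pose at the moment of the call.
- hand_in(): hands the job in, once; it reports no verdict.
The state is a dict: "time_s": time; "q": joint angles; "dq": joint speeds; "joint_efforts": joint torques, N m; "eef_pos": TCP position; "eef_rot": TCP orientation; "wrist_force": force on the tool from outside, world axes, zero at the start; "torque": the same for the moment, N m; "opening": opening from 0.0 (shut) to 1.0 (fully open).
Only numpy, scipy, OpenCV 4.12 (cv2) and the standard library are available. Lean on these libraries where they do the work, as an engineer would, in place of code of your own. Each camera call takes 0.05 s, during which the arm holds its last target.

## Working session

There is one attempt and no reset: what is moved stays moved. The work goes in short steps, Python scripts to look and compute and a shell command to move; the robot and the scene stay as the last step left them, time stands still between calls to the robot, and variables do not carry over. Pictures are saved under pics/ and viewed, and the job is handed in when it is done.

```bash
mkdir -p pics; ls
python3 - <<'E'
from bench import *
import cv2,numpy as np
o=get_obs();print(o)
for n in("scene","side","wrist"):
    p,d=camera(n);cv2.imwrite(f"pics/{n}0.png",p[...,::-1]);np.savez(f"{n}0.npz",p=p,d=d,**{k:np.array(v) for k,v in get_calibration(n).items()})
    print(n,get_calibration(n))
E
```

```text
pics
{'time_s': 0.0, 'q': array([-1.43634017e+00,  1.81545405e-01,  1.60801170e+00,  9.24857653e-06,
        1.35377184e+00, -2.06303267e-01]), 'dq': array([-0.0009454 ,  0.00089464, -0.00076752, -0.00081282, -0.00050877,
        0.00142806]), 'joint_efforts': array([-1.16411004e-03, -4.44871795e+01, -3.51337516e+01, -2.98156328e-04,
        9.42096405e-03, -2.47073257e-05]), 'eef_pos': array([ 0.19211263, -0.54140384,  0.24437988]), 'eef_rot': array([-8.67419713e-04,  9.85520253e-01,  1.69555527e-01,  3.56920727e-05]), 'wrist_force': array([ 0.7357995 , -0.06532892, -0.02522094]), 'torque': array([ 0.02593142,  0.07952732, -0.03458238]), 'opening': 0.9995898386460019}
scene {'fx': 526.1075834438548, 'fy': 526.1075834438548, 'cx': 321.11544133015246, 'cy': 240.37233131399856, 'world_from_camera': array([[ 0.88263126,  0.40689981, -0.2353606 ,  0.94334225],
       [ 0.47004912, -0.75975154,  0.44925652, -0.68181923],
       [ 0.00398682, -0.50715889, -0.86184335,  1.39031692],
       [ 0.        ,  0.        ,  0.        ,  1.        ]])}
side {'fx': 624.6295584340315, 'fy': 624.6295584340315, 'cx': 318.24997105074937, 'cy': 237.99318788960548, 'world_from_camera': array([[-0.49294876, -0.66505365,  0.56098588, -0.45944297],
       [-0.87005418,  0.37879212, -0.31547148,  0.56356033],
       [-0.00269157, -0.64359939, -0.76535781,  1.43717804],
       [ 0.        ,  0.        ,  0.        ,  1.        ]])}
wrist {'fx': 430.3580987655152, 'fy': 430.3580987655152, 'cx': 318.1839944532916, 'cy': 233.43531067606014, 'world_from_camera': array([[ 0.33407981, -0.9080809 , -0.25254656,  0.25572784],
       [-0.94254397, -0.3222167 , -0.08824545, -0.51941676],
       [-0.00124071,  0.26751726, -0.96355227,  0.37301343],
       [ 0.        ,  0.        ,  0.        ,  1.        ]])}
```

View pics/scene0.png

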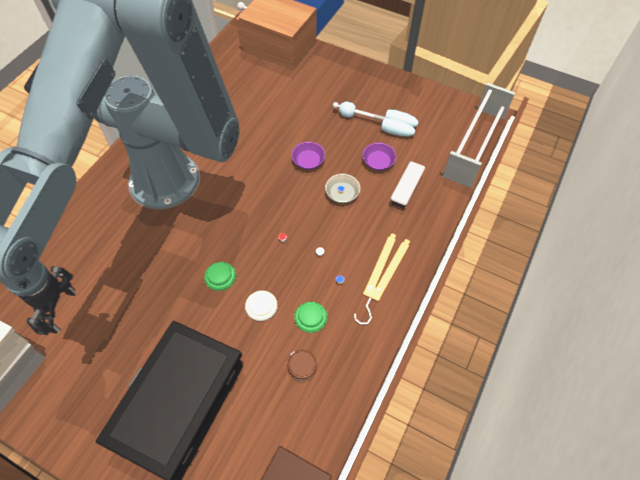

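View pics/side0.png

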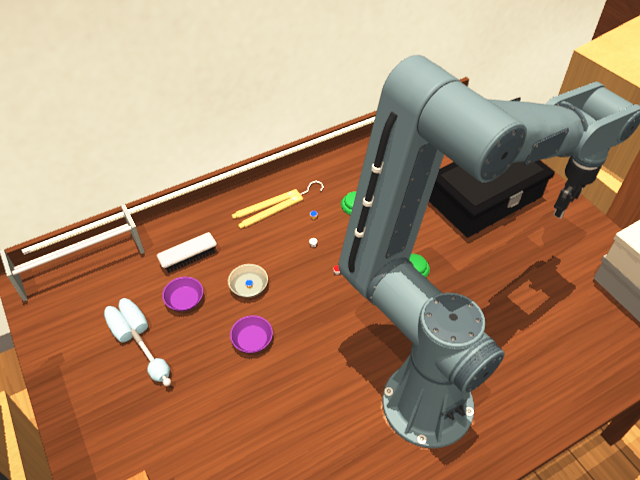

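View pics/wrist0.png

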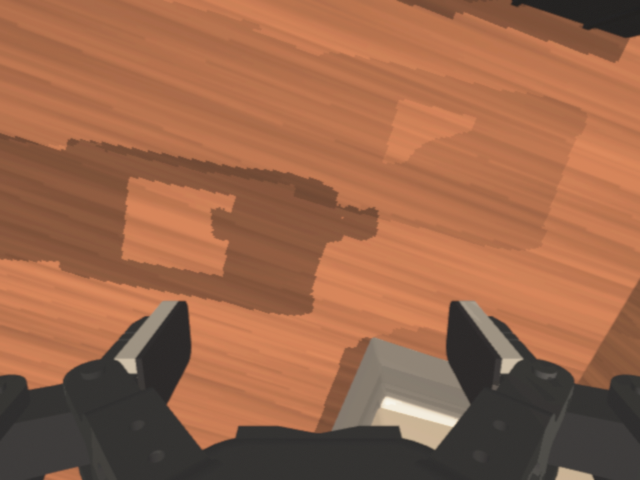

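The scene view shows these candidates:
- **Push light:** the white one at (261,305). The green ones at (220,276) and (311,317) are look-alikes.
- **Dish:** the clear one at (342,189), with a blue face in it. The purple ones at (308,155) and (379,157) are look-alikes.
- **Cufflinks:** loose blue at (340,280), white at (320,252), red at (282,237).

I'll confirm these in an enlarged crop and measure.

```bash
cat > h.py <<'E'
import numpy as np,cv2
def load(n): return np.load(n+'.npz')
def ray(z,u,v,h):
    T=z['world_from_camera'];d=T[:3,:3]@np.array([(u-z['cx'])/z['fx'],(v-z['cy'])/z['fy'],1]);o=T[:3,3]
    return o+d*(h-o[2])/d[2]
def pt(z,u,v):
    d=z['d'][int(round(v)),int(round(u))];T=z['world_from_camera']
    return T[:3,:3]@np.array([(u-z['cx'])/z['fx']*d,(v-z['cy'])/z['fy']*d,d])+T[:3,3]
E
python3 - <<'E'
from h import *
z=load('scene0');p=z['p'][...,::-1].copy()
c=cv2.resize(p[140:340,200:420],None,fx=3.6,fy=3,interpolation=cv2.INTER_CUBIC) if 0 else cv2.resize(p[140:340,190:430],None,fx=3,fy=3,interpolation=cv2.INTER_CUBIC)
cv2.imwrite('pics/crop0.png',c)
for n,u,v in[('light',261,305),('g1',220,276),('g2',311,317),('dish',342,189),('blue',340,280),('white',320,252),('red',282,237),('hanger',373,293),('hook',363,318),('tin',302,363),('brush',408,185),('box',175,395)]:print(n,pt(z,u,v).round(3))
s=load('side0')
for n,u,v in[('blue',314,214.5),('white',313,242),('red',337,269),('dishcl',249,284)]:print(n,pt(s,u,v).round(3))
# colour centroids
hsv=cv2.cvtColor(np.ascontiguousarray(z['p']),cv2.COLOR_RGB2HSV)
m=cv2.inRange(hsv,(105,120,80),(125,255,255));n,l,st,ce=cv2.connectedComponentsWithStats(m)
for i in range(1,n):
  if st[i,4]>15 and ce[i][1]>150:print(st[i,4],ce[i],ray(z,*ce[i],.017).round(4),ray(z,*ce[i],.022).round(4))
E
```

```text
light [ 0.523 -0.238  0.034]
g1 [ 0.373 -0.217  0.034]
g2 [ 0.664 -0.204  0.034]
dish [0.539 0.232 0.021]
blue [ 0.68  -0.059  0.02 ]
white [ 0.586 -0.006  0.022]
red [ 0.459 -0.013  0.019]
hanger [ 0.781 -0.048  0.013]
hook [ 0.787 -0.124 -0.005]
tin [ 0.703 -0.327  0.027]
brush [0.723 0.327 0.048]
box [ 0.488 -0.562  0.115]
blue [ 0.668 -0.056  0.019]
white [ 0.58  -0.003  0.011]
red [ 0.456 -0.012  0.014]
dishcl [0.532 0.229 0.015]
23 [340.60869565 187.95652174] [0.5316 0.2364 0.017 ] [0.5331 0.2331 0.022 ]
32 [339.5   278.625] [ 0.676  -0.0545  0.017 ] [ 0.677  -0.0568  0.022 ]
```

View pics/crop0.png

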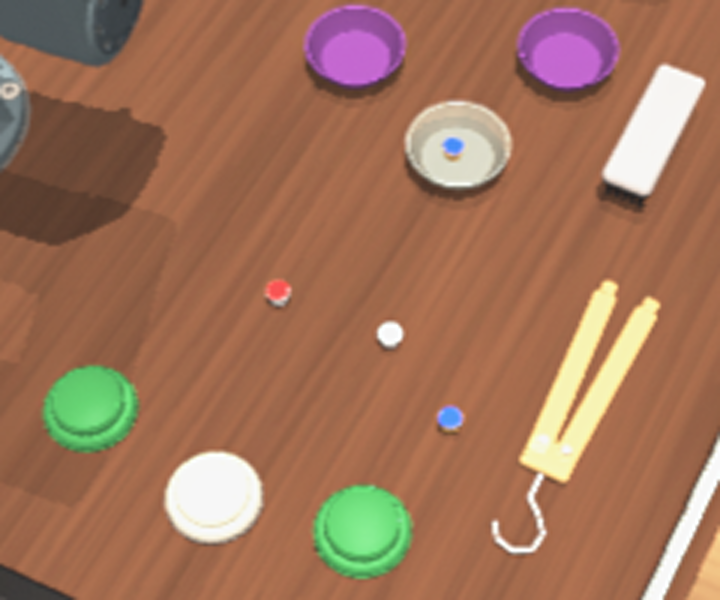

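Run:
```python
from h import *
from bench import *
import bench
print([x for x in dir(bench) if not x.startswith('_')]); print(globals().get('tip_extent'))
z=load('scene0');s=load('side0')
R=cv2.Rodrigues
print('dishrim',ray(z,190+458/3,140+145/3,.03).round(4),'dome',ray(z,190+216/3,140+492/3,.03).round(4),ray(z,190+216/3,140+497/3,.015).round(4))
cv2.imwrite('pics/crops.png',cv2.resize(s['p'][180:340,140:380,::-1],None,fx=3,fy=3,interpolation=cv2.INTER_CUBIC))
# dome from depth: points higher than 0.028 around light
T=z['world_from_camera'];v,u=np.mgrid[0:480,0:640];d=z['d']
P=np.stack([(u-z['cx'])/z['fx']*d,(v-z['cy'])/z['fy']*d,d],-1)@T[:3,:3].T+T[:3,3]
for n,c,h in[('light',(261,305),.012),('dish',(342,189),.022)]:
  m=(P[...,2]>h)&(P[...,2]<.06)&(np.hypot(u-c[0],v-c[1])<28)
  Q=P[m];print(n,m.sum(),Q.min(0).round(3),Q.max(0).round(3),((Q.min(0)+Q.max(0))/2).round(3))
```

```text
['MotionError', 'camera', 'get_calibration', 'get_obs', 'hand_in', 'tip_extent']
0.014
dishrim [0.542  0.2295 0.03  ] dome [ 0.5231 -0.2333  0.03  ] [ 0.5211 -0.2327  0.015 ]
light 667 [ 0.473 -0.275  0.012] [ 0.561 -0.187  0.041] [ 0.517 -0.231  0.027]
dish 228 [0.485 0.177 0.022] [0.596 0.291 0.04 ] [0.541 0.234 0.031]
```

View pics/crops.png

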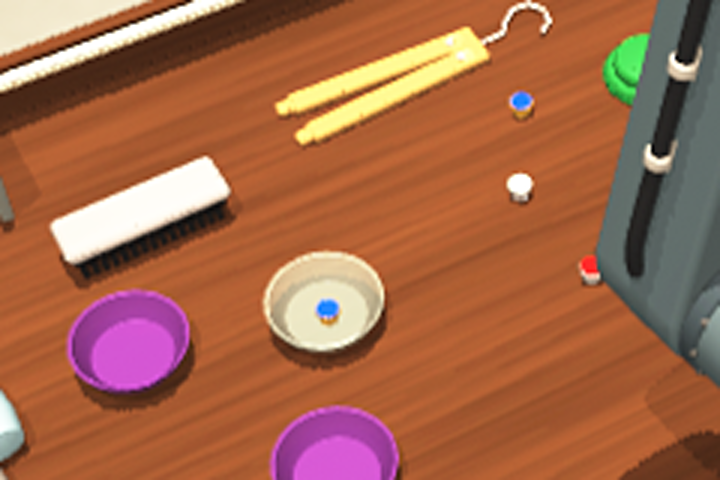

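The side crop shows the blue face in the clear dish at crop (328,310). The loose blue face is at (521,103) beside the hanger hook, with white at (519,187) and red at (590,270). This matches the scene view. 

Estimated positions are light (0.520,-0.233), blue (0.674,-0.055) and dish (0.541,0.232). First I'll shut the fingers and move above the light.

```bash
python3 -m jog '[[[206,-90,0],[0,0,0],0],[[206,-90,0],[0,0,0],0],[[206,-90,0],[0,0,0],0],[[206,-90,0],[0,0,0],0],[[412,-181,0],[0,0,0],0],[[412,-181,0],[0,0,0],0],[[412,-181,0],[0,0,0],0],[[412,-181,0],[0,0,0],0],[[412,-181,0],[0,0,0],0],[[412,-181,100],[0,0,0],0],[[412,-181,100],[0,0,0],0],[[412,-181,100],[0,0,0],0],[[412,-181,100],[0,0,0],0],[[412,-181,100],[0,0,0],0],[[412,-181,100],[0,0,0],0],[[412,-181,100],[0,0,0],0]]'
python3 - <<'E'
from bench import *
import cv2
print(get_obs())
p,d=camera("wrist");cv2.imwrite("pics/w1.png",p[...,::-1])
from h import *
np.savez("w1.npz",p=p,d=d,**{k:np.array(v) for k,v in get_calibration("wrist").items()})
E
```

```text
time_s: 1.48
eef_pos: [0.5205, -0.2346, 0.1468]
eef_rot: [0.001, 0.986, 0.169, 0.001]
wrist_force: [0.7, 0.4, 0.2]
opening: 0.002
{'time_s': 1.4833, 'q': array([-6.31653449e-01,  2.77174247e-01,  1.70287891e+00,  7.74565780e-04,
        1.15926794e+00,  5.98908078e-01]), 'dq': array([-0.00817901, -0.0123253 , -0.00101845,  0.00015191, -0.0014834 ,
        0.00135958]), 'joint_efforts': array([ 5.58753591e-01, -4.47676420e+01, -3.09786844e+01,  3.15527525e-02,
        3.57199484e-02, -3.59931015e-03]), 'eef_pos': array([ 0.52049712, -0.23459036,  0.14680296]), 'eef_rot': array([5.69189372e-04, 9.85590347e-01, 1.69145650e-01, 1.04504692e-03]), 'wrist_force': array([0.70111692, 0.44463094, 0.17875444]), 'torque': array([0.02183044, 0.01856542, 0.00272173]), 'opening': 0.002230671026296125}
```

View pics/w1.png

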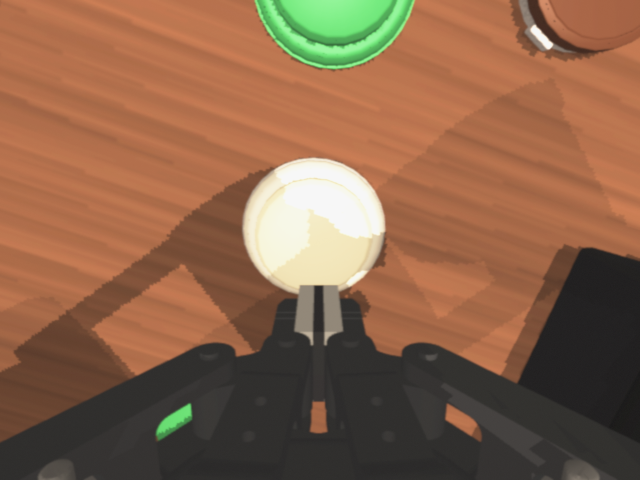

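The wrist view shows the white light at about (314,228) ahead of the shut fingertips at (319,290), with green at (335,20) and the tin at (600,10). I'll check its position from this view.

Run:
```python
from h import *
z=load('w1');T=z['world_from_camera'];v,u=np.mgrid[0:480,0:640];d=z['d']
print(ray(z,314,228,.02).round(4),ray(z,312,234,.03).round(4),pt(z,312,232).round(4))
P=np.stack([(u-z['cx'])/z['fx']*d,(v-z['cy'])/z['fy']*d,d],-1)@T[:3,:3].T+T[:3,3]
m=(P[...,2]>.008)&(P[...,2]<.05)&(np.hypot(u-314,v-228)<80)
Q=P[m];print(m.sum(),Q.min(0).round(3),Q.max(0).round(3))
```

```text
[ 0.5199 -0.2328  0.02  ] [ 0.5185 -0.2321  0.03  ] [ 0.5209 -0.2313  0.0347]
14373 [ 0.471 -0.279  0.008] [ 0.56  -0.189  0.036]
```

```bash
python3 -m jog '[[[-2,-2,40],[0,0,0],0],[[-2,-2,75],[0,0,0],0],[[-2,-2,90],[0,0,0],0],[[-2,-2,96],[0,0,0],0],[[-2,-2,100],[0,0,0],0],[[-2,-2,102],[0,0,0],0],[[-2,-2,102],[0,0,0],0],[[-2,-2,102],[0,0,0],0]]'
```

```text
time_s: 2.2
eef_pos: [0.5193, -0.2347, 0.0469]
eef_rot: [0.002, 0.986, 0.169, 0.002]
wrist_force: [-1.2, -0.8, 1.5]
opening: -0.005
```

```bash
python3 -m jog '[[[0,0,2],[0,0,0],0],[[0,0,4],[0,0,0],0],[[0,0,5],[0,0,0],0],[[0,0,6],[0,0,0],0],[[0,0,6],[0,0,0],0],[[0,0,6],[0,0,0],0]]'
```

```text
time_s: 2.7
eef_pos: [0.5203, -0.2355, 0.042]
eef_rot: [0.003, 0.986, 0.169, 0.003]
wrist_force: [-0.6, -0.5, 8.7]
opening: 0.005
```

The force is 8.7 N, above the spring's 4.5 N at the bottom, so the dome is on its stop. I'll press slightly more to be sure, then lift.

```bash
python3 -m jog '[[[0,0,1],[0,0,0],0],[[0,0,2],[0,0,0],0],[[0,0,2],[0,0,0],0]]'
python3 -m jog '[[[0,0,-10],[0,0,0],0],[[0,0,-40],[0,0,0],0],[[0,0,-80],[0,0,0],0],[[0,0,-100],[0,0,0],0],[[0,0,-100],[0,0,0],0],[[0,0,-100],[0,0,0],0]]'
python3 - <<'E'
from h import *
from bench import *
o=get_obs();R=__import__('scipy.spatial.transform',fromlist=['Rotation']).Rotation.from_quat(o['eef_rot'][[1,2,3,0]]).as_matrix()
p,d=camera('wrist');cv2.imwrite('pics/w2.png',p[...,::-1])
np.savez("w2.npz",p=p,d=d,**{k:np.array(v) for k,v in get_calibration("wrist").items()})
print('crown',pt(load('w2'),312,232).round(4))
print(o['eef_pos'],(R.T@(np.array([.674,-.055,.12])-o['eef_pos'])*1000).round(1),R.round(4))
print('rel dish',(R.T@(np.array([.541,.232,.12])-o['eef_pos'])*1000).round(1))
E
```

```text
time_s: 2.95
eef_pos: [0.5205, -0.2356, 0.0418]
eef_rot: [0.003, 0.986, 0.169, 0.003]
wrist_force: [-8.1, 3.6, 18.5]
opening: 0.002
time_s: 3.45
eef_pos: [0.5206, -0.2355, 0.1431]
eef_rot: [0.004, 0.986, 0.169, 0.004]
wrist_force: [0.1, -0.2, 0.1]
opening: 0.001
crown [ 0.5211 -0.2315  0.0317]
[ 0.52059904 -0.23548376  0.14314907] [ 204.7 -119.2   23.4] [[ 0.9427  0.3336  0.0092]
 [ 0.3336 -0.9427 -0.0064]
 [ 0.0065  0.0091 -0.9999]]
rel dish [ 175.1 -434.1   20.3]
```

View pics/w2.png

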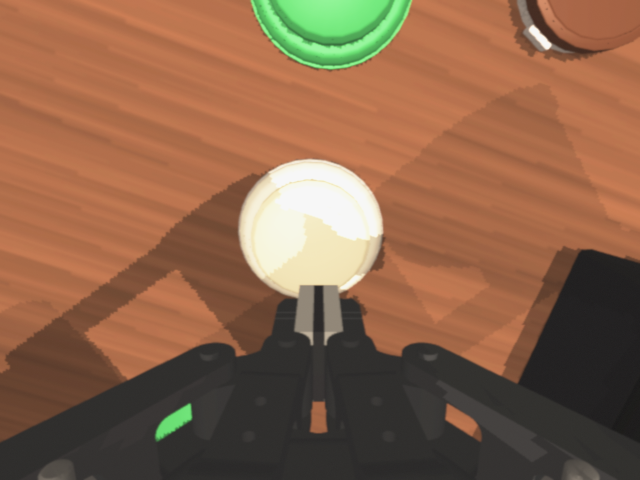

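It bottomed out: z stayed at 0.042 while the force rose to 18 N. The dome is back up, with its outline unchanged around (311,228). Now to the blue cufflink, staying high.

```bash
python3 -m jog '[[[41,-24,5],[0,0,0],0],[[82,-48,10],[0,0,0],0],[[123,-72,15],[0,0,0],0],[[164,-96,19],[0,0,0],0],[[190,-119,23],[0,0,0],0],[[190,-119,23],[0,0,0],0],[[190,-119,23],[0,0,0],0],[[190,-119,23],[0,0,0],0]]'
python3 - <<'E'
from h import *
from bench import *
o=get_obs();print(o['eef_pos'])
p,d=camera('wrist');cv2.imwrite('pics/w3.png',p[...,::-1])
np.savez("w3.npz",p=p,d=d,**{k:np.array(v) for k,v in get_calibration("wrist").items()})
z=load('w3')
hsv=cv2.cvtColor(np.ascontiguousarray(p),cv2.COLOR_RGB2HSV)
m=cv2.inRange(hsv,(100,120,60),(128,255,255));n,l,st,ce=cv2.connectedComponentsWithStats(m)
for i in range(1,n):
  if st[i,4]>60:print(st[i],ce[i],ray(z,*ce[i],.017).round(4),pt(z,*ce[i]).round(4))
E
```

```text
time_s: 4.17
eef_pos: [0.6578, -0.0578, 0.1156]
eef_rot: [0.002, 0.985, 0.17, 0.001]
wrist_force: [-0.2, -0.6, 0.1]
opening: 0.001
[ 0.6578129  -0.05780586  0.11560793]
[ 311  191   37   37 1092] [329.16117216 209.38736264] [ 0.6766 -0.0594  0.017 ] [ 0.6766 -0.0594  0.0171]
```

View pics/w3.png

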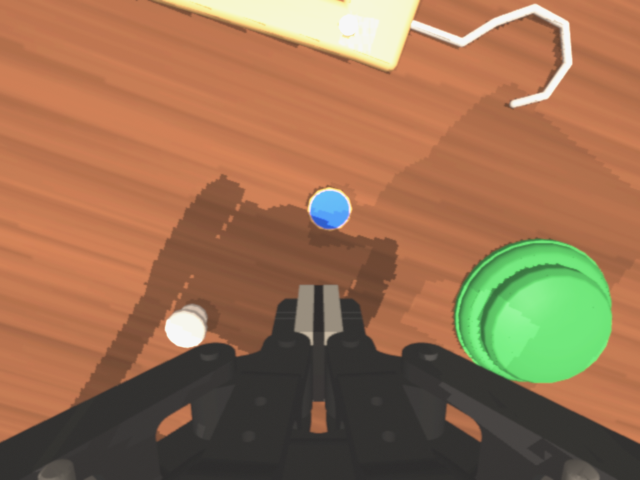

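The wrist view shows the loose blue face at (329,209), which is (0.677,-0.059,0.017) and at the expected height. White is at (187,327) and the green look-alike at (545,315), both well clear. I'll lower to about 25 mm above blue and dwell.

```bash
python3 -m jog '[[[17,8,0],[0,0,0],0],[[17,8,20],[0,0,0],0],[[17,8,40],[0,0,0],0],[[17,8,52],[0,0,0],0],[[17,8,57],[0,0,0],0],[[17,8,57],[0,0,0],0],[[17,8,57],[0,0,0],0],[[17,8,57],[0,0,0],0]]'
```

```text
time_s: 4.88
eef_pos: [0.6773, -0.0617, 0.0606]
eef_rot: [0.003, 0.986, 0.169, 0.002]
wrist_force: [-0.2, 0.2, 0.8]
opening: -0.004
```

```bash
python3 -m jog '[[[-1,-2,3],[0,0,0],0],[[-1,-2,5],[0,0,0],0],[[-1,-2,5],[0,0,0],0],[[-1,-2,5],[0,0,0],0],[[-1,-2,5],[0,0,0],0],[[-1,-2,5],[0,0,0],0],[[-1,-2,5],[0,0,0],0],[[-1,-2,5],[0,0,0],0],[[-1,-2,5],[0,0,0],0],[[-1,-2,5],[0,0,0],0],[[-1,-2,5],[0,0,0],0],[[-1,-2,5],[0,0,0],0],[[-1,-2,5],[0,0,0],0],[[-1,-2,5],[0,0,0],0],[[-1,-2,5],[0,0,0],0],[[-1,-2,5],[0,0,0],0],[[-1,-2,5],[0,0,0],0],[[-1,-2,5],[0,0,0],0],[[-1,-2,5],[0,0,0],0],[[-1,-2,5],[0,0,0],0]]'
python3 - <<'E'
from h import *
from bench import *
p,d=camera('wrist');cv2.imwrite('pics/w4.png',p[...,::-1])
p,d=camera('side');cv2.imwrite('pics/s4.png',cv2.resize(p[150:310,220:460,::-1],None,fx=3,fy=3,interpolation=cv2.INTER_CUBIC))
p,d=camera('scene');cv2.imwrite('pics/sc4.png',cv2.resize(p[150:350,190:430,::-1],None,fx=3,fy=3,interpolation=cv2.INTER_CUBIC))
E
python3 -m jog '[[[0,0,0],[0,0,0],0],[[0,0,0],[0,0,0],0],[[0,0,0],[0,0,0],0],[[0,0,0],[0,0,0],0],[[0,0,0],[0,0,0],0],[[0,0,0],[0,0,0],0],[[0,0,0],[0,0,0],0],[[0,0,0],[0,0,0],0],[[0,0,0],[0,0,0],0],[[0,0,0],[0,0,0],0],[[0,0,0],[0,0,0],0],[[0,0,0],[0,0,0],0],[[0,0,0],[0,0,0],0],[[0,0,0],[0,0,0],0],[[0,0,0],[0,0,0],0]]'
```

```text
time_s: 6.55
eef_pos: [0.6757, -0.0602, 0.0556]
eef_rot: [0.003, 0.986, 0.169, 0.002]
wrist_force: [0.3, 0.5, -0.8]
opening: 0.001
time_s: 7.95
eef_pos: [0.6757, -0.0601, 0.0556]
eef_rot: [0.003, 0.986, 0.169, 0.002]
wrist_force: [-0.2, 0.7, -0.0]
opening: -0.0
```

View pics/w4.png

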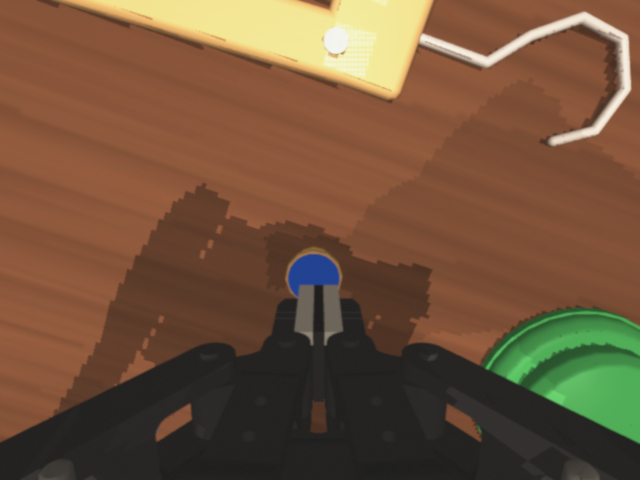

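View pics/sc4.png

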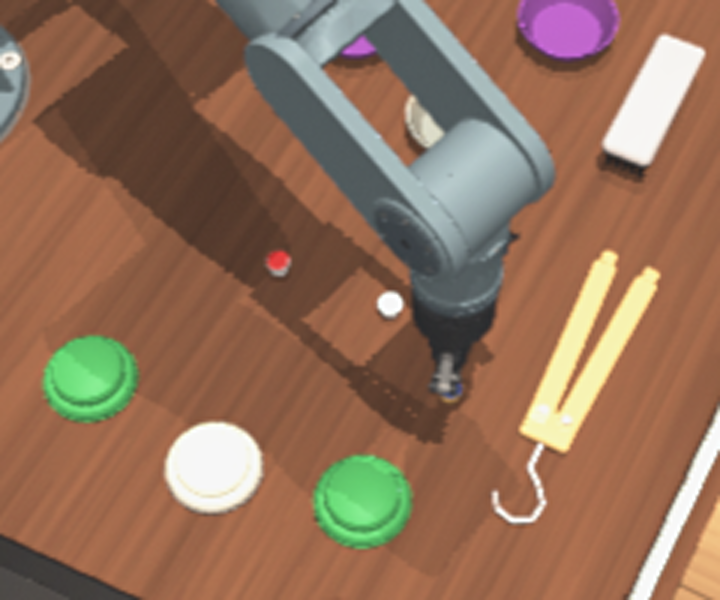

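The fingertips point straight at the blue face (wrist view (313,275), scene crop (446,385)) and dwelt about 3 s, with everything still in place. Next I'll lift, go over to the dish and look before going down.

```bash
python3 -m jog '[[[0,0,-35],[0,0,0],0],[[0,0,-70],[0,0,0],0],[[0,0,-75],[0,0,0],0],[[-3,-36,-75],[0,0,0],0],[[-7,-72,-75],[0,0,0],0],[[-10,-108,-75],[0,0,0],0],[[-13,-144,-75],[0,0,0],0],[[-17,-180,-75],[0,0,0],0],[[-20,-216,-75],[0,0,0],0],[[-24,-252,-75],[0,0,0],0],[[-35,-288,-75],[0,0,0],0],[[-50,-320,-75],[0,0,0],0],[[-50,-320,-75],[0,0,0],0],[[-50,-320,-75],[0,0,0],0],[[-50,-320,-75],[0,0,0],0],[[-50,-320,-75],[0,0,0],0]]'
python3 - <<'E'
from h import *
from bench import *
from scipy.spatial.transform import Rotation as Ro
o=get_obs();print(o['eef_pos'])
p,d=camera('wrist');cv2.imwrite('pics/w5.png',p[...,::-1])
np.savez("w5.npz",p=p,d=d,**{k:np.array(v) for k,v in get_calibration("wrist").items()})
z=load('w5')
hsv=cv2.cvtColor(np.ascontiguousarray(p),cv2.COLOR_RGB2HSV)
m=cv2.inRange(hsv,(100,120,60),(128,255,255));n,l,st,ce=cv2.connectedComponentsWithStats(m)
for i in range(1,n):
  if st[i,4]>60:print(st[i],ce[i],ray(z,*ce[i],.022).round(4),pt(z,*ce[i]).round(4))
R=Ro.from_quat(o['eef_rot'][[1,2,3,0]]).as_matrix()
print((R.T@(np.array([.541,.232,.069])-o['eef_pos'])*1000).round(1))
E
```

```text
time_s: 9.28
eef_pos: [0.5224, 0.2244, 0.129]
eef_rot: [0.003, 0.986, 0.169, 0.002]
wrist_force: [0.3, 0.6, 0.5]
opening: 0.004
[0.52243424 0.22435419 0.12899336]
[ 299  199   37   36 1012] [316.55335968 216.37747036] [0.534  0.2282 0.022 ] [0.534  0.2282 0.0221]
[19.8 -1.4 60.1]
```

View pics/w5.png

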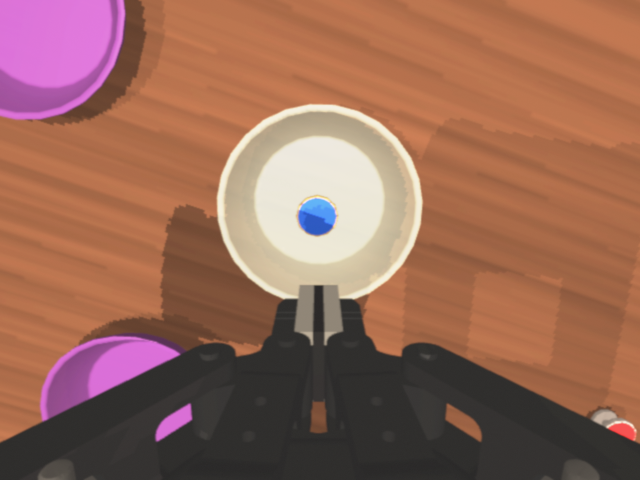

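The wrist view shows the dish rim centred at about (320,204), with the mate's blue face at (317,216) measured 22 mm up, as expected. I'll check the rim centre.

Run:
```python
from h import *
from bench import *
from scipy.spatial.transform import Rotation as Ro
z=load('w5');o=get_obs();R=Ro.from_quat(o['eef_rot'][[1,2,3,0]]).as_matrix()
c=ray(z,320,204,.03);print(c.round(4),ray(z,320,200,.005).round(4),'rim dia',np.linalg.norm(ray(z,218,204,.03)-ray(z,422,204,.03)).round(4))
c[2]=.069;print((R.T@(c-o['eef_pos'])*1000).round(1))
```

```text
[0.5428 0.2294 0.03  ] [0.5404 0.2283 0.005 ] rim dia 0.1098
[20.7  1.5 60. ]
```

```bash
python3 -m jog '[[[20,1,0],[0,0,0],0],[[20,1,20],[0,0,0],0],[[20,1,40],[0,0,0],0],[[20,1,54],[0,0,0],0],[[20,1,58],[0,0,0],0],[[20,1,59],[0,0,0],0],[[20,1,59],[0,0,0],0],[[20,1,59],[0,0,0],0],[[20,1,59],[0,0,0],0],[[20,1,59],[0,0,0],0]]'
```

```text
time_s: 10.17
eef_pos: [0.5427, 0.2297, 0.0711]
eef_rot: [0.003, 0.986, 0.169, 0.003]
wrist_force: [0.8, -0.0, 0.4]
opening: -0.004
```

```bash
python3 -m jog '[[[0,0,1],[0,0,0],0],[[0,0,1],[0,0,0],0],[[0,0,1],[0,0,0],0],[[0,0,1],[0,0,0],0],[[0,0,1],[0,0,0],0],[[0,0,1],[0,0,0],0],[[0,0,1],[0,0,0],0],[[0,0,1],[0,0,0],0],[[0,0,1],[0,0,0],0],[[0,0,1],[0,0,0],0],[[0,0,1],[0,0,0],0],[[0,0,1],[0,0,0],0],[[0,0,1],[0,0,0],0],[[0,0,1],[0,0,0],0],[[0,0,1],[0,0,0],0],[[0,0,1],[0,0,0],0],[[0,0,1],[0,0,0],0],[[0,0,1],[0,0,0],0],[[0,0,1],[0,0,0],0],[[0,0,1],[0,0,0],0]]'
python3 -m jog '[[[0,0,0],[0,0,0],0],[[0,0,0],[0,0,0],0],[[0,0,0],[0,0,0],0],[[0,0,0],[0,0,0],0],[[0,0,0],[0,0,0],0],[[0,0,0],[0,0,0],0],[[0,0,0],[0,0,0],0],[[0,0,0],[0,0,0],0],[[0,0,0],[0,0,0],0],[[0,0,0],[0,0,0],0],[[0,0,0],[0,0,0],0],[[0,0,0],[0,0,0],0],[[0,0,0],[0,0,0],0],[[0,0,0],[0,0,0],0],[[0,0,0],[0,0,0],0]]'
python3 - <<'E'
from h import *
from bench import *
a=load('scene0')['p']
p,d=camera('scene');cv2.imwrite('pics/sc6.png',p[...,::-1])
z=load('scene0')
hsv=cv2.cvtColor(np.ascontiguousarray(p),cv2.COLOR_RGB2HSV)
p2,d2=camera('wrist');cv2.imwrite('pics/w6.png',p2[...,::-1])
print('dome',d[305,261],z['d'][305,261])
E
```

```text
time_s: 11.83
eef_pos: [0.5427, 0.2297, 0.0701]
eef_rot: [0.003, 0.986, 0.169, 0.003]
wrist_force: [0.2, -0.0, -0.4]
opening: -0.004
time_s: 13.08
eef_pos: [0.5427, 0.2297, 0.0701]
eef_rot: [0.003, 0.986, 0.169, 0.003]
wrist_force: [0.2, 0.7, 0.2]
opening: -0.001
dome 1.4714603 1.4670991
```

View pics/sc6.png

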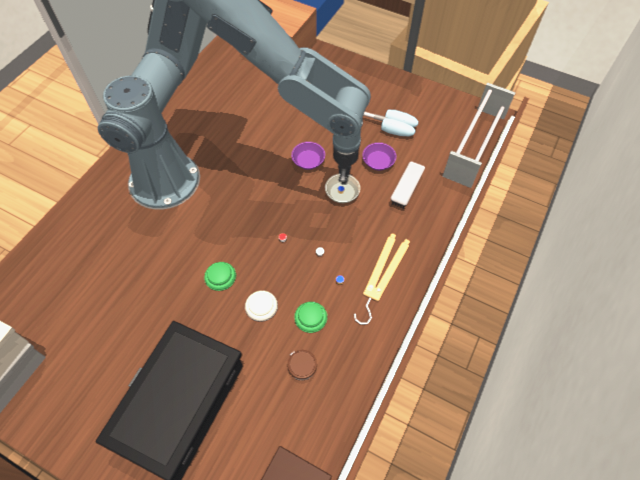

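View pics/w6.png

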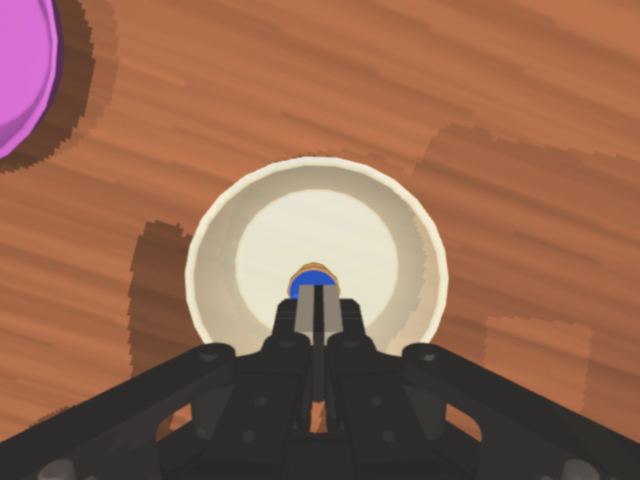

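The hand points at the middle of the clear dish (scene (343,189)) and everything is where it was. One dome pixel reads 4 mm deeper than at the start, so I'll check whether that is depth noise.

Run:
```python
from h import *
from bench import *
z=load('scene0')
for k in range(2):
  p,d=camera('scene')
  for n,(u,v),r in[('dome',(261,304),6),('green',(220,274),6),('green2',(311,315),6),('table',(240,340-5),4)]:
    a=d[v-r:v+r,u-r:u+r]-z['d'][v-r:v+r,u-r:u+r];print(n,(np.median(a)*1000).round(2),(a.mean()*1000).round(2),(a.std()*1000).round(2))
print(get_obs()['time_s'])
```

```text
dome -0.56 10.07 121.7
green -0.36 10.37 125.01
green2 -0.17 -10.38 120.62
table -0.55 -22.84 181.02
dome -0.13 -0.43 172.43
green -0.23 9.88 125.07
green2 -0.43 -10.82 121.61
table 0.27 -0.33 4.23
13.2833
```

It was noise: the median change over the dome is under 0.6 mm, the same as on untouched references. The dome is up, so I'm handing in.

```bash
python3 -c "
from bench import *
print(hand_in()); print(get_obs()['eef_pos'])"
```

```text
the job is handed in; nothing more can be done
None
the job is handed in; nothing more can be done
```

I pressed the white push light, pointed at your missing cufflink and then at the glass dish, and handed the job in. The hand is still pointing at the dish. The robot's clock read 13.3 s at my last reading, and hand-in gave no verdict.

- **Push light:** I pressed the dome with the shut fingertips until it hit its stop. The height held at 0.042 m while the force rose from 8.7 to about 18 N. It sprang back afterwards.
- **Loose blue cufflink:** it is at about (0.677, -0.059). I pointed about 25 mm above its face and dwelt about 3 s.
- **Glass dish:** its middle is at about (0.543, 0.229). I pointed about 26 mm above the rim and dwelt about 3 s.

**Last checks:** in the final scene picture nothing looks moved, and the force at the wrist was near zero over the cufflink and the dish. One depth pixel on the dome read 4 mm low. The median over the whole dome changed by less than 0.6 mm, as it did on parts I never touched, so I took that pixel as noise.

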